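Fit the red-banded battery pack in the bench charger and start it

ROBOT

A 7-joint arm with a two-finger parallel gripper is mounted at the origin on the work surface. World frame = base frame: x ahead of the robot, y to its left, z up, the work surface at z = 0. Lengths are in m, angles in rad, forces in N, time in s.
With the tool pointing down it reaches from about 0.4 to 0.85 m from the base axis. Payload 10.4 kg.
Tool frame: the origin (TCP) lies between the finger pads; the fingertips stand tcp_to_tips ahead of it and the grasp point (between the pads) lies 8 mm behind it (tcp_to_tips is the distance from the TCP to the fingertips, in m); z points along the fingers, y is the line along which they close (so a half turn about z gives the same grasp; the last joint's range is limited). The gripper opens to 85 mm and grips with 20 to 120 N. Pads are 22 mm wide; open, the fingers measure 114 mm over their backs; the gripper's body (76 mm by 85 mm) begins 54 mm behind the grasp point. The pads swing forward as they close: fully open they stand 13 mm farther back than shut.
Start: joints at [1.093, 0.332, -0.065, 1.46, 0.022, 1.35, -0.088], TCP at [0.275, -0.561, 0.242] pointing down, gripper open.
Joint ranges: [-2.6, 2.6], [-0.5, 2.12], [-1.47, 1.34], [0.16, 2.42], [-1.27, 4.41], [0.06, 2.06], [-2.6, 2.6]. Speed limits (rad/s): [2.22, 2.22, 2.79, 2.79, 3.14, 3.14, 3.14].

INTERFACE

Orientations are given as a unit quaternion [x, y, z, w].
In Python, from workcell import * gives the robot as it stands.
- The arm moves only by the tool apply_moves, never from a script. Its argument "rows" is a list of rows, each an object of numbers: "x", "y", "z": the shift along the tool's x, y, z in mm; "ax", "ay", "az": the turn, a rotation vector about the tool's x, y, z in degrees; "gripper": the closure, from 0 (fully open) to 1 (shut). A call has 1 to 5 rows; each row shifts and turns the commanded pose from where the row before left it, along the tool's axes as they then stand; what a row does not reach is not made up. A row lasts 1/12 s, in which the tool goes at most 41.7 mm and 7.16 degrees, less where a joint would pass 70% of its speed; a pose out of reach is approached as far as the arm can. A call with a gripper value outside its range is refused whole. The fingers move at their own pace and stop on an object; "newtons" is the grip in N (left out, the last holds). Time passes only in rows, so rows that do not move let the fingers close. It gives the time, the measured TCP pose, the force, the opening and the grip force at its end, in the units of the state.
- get_obs(): the state, without advancing time (a new reading comes with each control period).
- camera(name): name is "side" or "top" or "wrist"; returns a dict with "color" (384x512x3 uint8, red, green, blue), "fov_y" (degrees; the focal length in pixels is half the picture's height over the tangent of half this angle, whatever the lens; pixels are square), "cx", "cy" (the principal point, pixels), "rvec" (rotation vector, rad) and "tvec" (3), from world to camera coordinates, as OpenCV has them. Camera axes: x right, y down, z forward; pixel columns grow to the right and rows downward; lengths in m; the calibration is good to about 2 mm. The wrist camera is an equidistant fisheye: a pixel r from the principal point sees the ray r / f radians off the axis. A picture is of the moment at which its call begins. There is no depth.
- hand_in(): hands the job in; it is judged then, once.
The state is a dict: "clock": time; "joint_pos": joint angles; "joint_velocities": joint speeds; "tau": joint torques, N m; "position": TCP position; "ee_rot": TCP orientation; "ft_force": force on the tool from outside, world axes, zero at the start; "torque": the same for the moment, N m; "grip_width": opening from 0.0 (shut) to 1.0 (fully open); "grasp_force": force on a finger pad.
Only numpy, scipy, OpenCV 4.12 (cv2) and the standard library are available. Lean on these libraries where they do the work, as an engineer would, in place of code of your own. Each camera call takes 0.05 s, during which the arm holds its last target. There are 200 camera calls.

TASK

Load the battery pack with the red band into the bench charger: tuck its yellow tongue under the charger's yellow keeper bar, swing the other end down and press it past the spring latch until the pack lies flush and fully home in its bay, without ramming it. Then push the charger's red plunger down to its stop and let it come back up; leave the blue-banded pack and the other things on the bench where they are.

Things in the scene. Friction and masses are not known exactly. Their poses are not given: they have to be found in the camera images.
- pack_red: black battery pack, red band across its tongue half; body 120 x 56 x 32 mm, 0.26 to 0.44 kg. Origin: centre of the body's underside; z up. +x = toe end, -x = tongue end. Flat sides at y = -28, +28 to grip. The toe's upper half is cut back to x = 52, leaving a ledge 16 mm above the underside. Lower edges rounded: sides 4 mm, toe 6 mm. To be loaded.
- pack_red_tongue (a point): end of the red pack's yellow tongue (10 mm beyond the body, x -70 to -60, 30 wide, 6 thick, flush with the underside): pack frame x = -70, y = 0, z = 3 mm; axes as the pack's.
- pack_red_toe (a point): point on the red pack's top at its toe end, where it is pushed home: pack frame x = 48, y = 0, z = 32 mm; axes as the pack's.
- cradle: bench charger, grey and black, fixed, 216 x 80 mm. Origin: on the bench under the bay's centre; z up, +x from keeper to latch and console. Seated, the pack's x, y axes coincide with the charger's, its underside 8 and its top 40 mm above the bench, flush with the walls. Console behind the toe wall (x 73 to 135) is 40 mm high.
- bay (a point): centre of the open-topped bay's floor, 8 mm above the charger's origin, same axes. Side walls: inner faces y = -30, +30, 10 mm thick, x -52 to 72. Toe wall: inner face x = 61.5, with the latch in its middle. Wall tops 32 mm above the floor.
- keeper (a point): middle of the yellow keeper bar's underside edge on the bay side: 9.5 mm above the bay floor, x = -61.5 mm; same axes. Bar 15 x 80 x 5 mm, solid posts below except a slot 36 mm wide for the tongue; nothing above it. The pack enters with its toe raised 16 to 20 degrees, tongue sliding along the floor under the bar until the body meets the bar.
- latch_nose (a point): tip of the red spring latch: round nose, radius 7, 34 mm wide, axis 24 mm above the bay floor, standing 6 mm into the bay (to x = 55.5). The pack let go with its tongue in rests on it, toe raised about 13 degrees. Pressing the toe down (4 to 20 N) drives it back up to 10 mm; it then springs out over the pack's ledge.
- plunger (a joint): red spring plunger on the charger's console, m of downward travel: 0 up, 0.010 at its stop; it springs back. 2.4 N starts it, 8 N holds it at the stop.
- plunger_top (a point): centre of the top of the plunger's round head (radius 14 mm, moves straight down); when up it is 66 mm above the bench, at x = +104, y = -6 mm in the charger's frame.
- pack_blue: black battery pack, blue band across its tongue half; body 120 x 56 x 32 mm, 0.26 to 0.44 kg. Origin: centre of the body's underside; z up. +x = toe end, -x = tongue end. Flat sides at y = -28, +28 to grip. The toe's upper half is cut back to x = 52, leaving a ledge 16 mm above the underside. Lower edges rounded: sides 4 mm, toe 6 mm. Not to be touched.
- tin: bystander: open steel tin, 72 mm across, 35 high; origin under its centre.
- screwdriver: bystander: red-handled screwdriver, 190 mm, lying along its x.
- wrench: bystander: steel wrench, 180 mm, lying along its x.
- knife: bystander: yellow utility knife with the blade shut, about 155 x 24 x 20 mm, along its x; origin under its handle.
- carton: bystander: small cardboard carton 100 x 80 x 60 mm; origin under its centre.
Things that resemble listed ones, but are neither listed nor needed, are in the scene too. There is more than one size of the cradle; the one meant has the size given above.

How it is judged:
By the outcome, as a careful person would: the job done as asked, in the order asked, and still so for the second after the job is handed in, with the robot touching nothing.
It also fails if it takes over 54 s, if anything falls off the work surface, if the arm or the gripper's body presses on something with over 40 N, if the wrist force passes 120 N, or if a joint passes its speed limit or range.

## Working session

There is one attempt and no reset: what is moved stays moved. The work goes in short steps, Python scripts to look and compute and a tool call to move; the robot and the scene stay as the last step left them, time stands still between calls to the robot, and variables do not carry over. Pictures are saved under pics/ and viewed, at most 13 in all, crops included, and the job is handed in when it is done.

Besides the shell and the picture viewer there is one more tool, called after ">>>" as name(argument=value, ...), one argument or row to a line, values as JSON. apply_moves: Moves the arm, as the interface text tells. Its arguments: {"type":"object","properties":{"rows":{"type":"array","items":{"type":"object","properties":{"x":{"type":"number"},"y":{"type":"number"},"z":{"type":"number"},"ax":{"type":"number"},"ay":{"type":"number"},"az":{"type":"number"},"gripper":{"type":"number"}}}},"newtons":{"type":"number"}},"required":["rows"]}

```bash
ls; mkdir -p pics; python3 - <<'E'
from workcell import *
import cv2,pickle
o=get_obs();print(o)
d={n:camera(n) for n in("top","side")}
pickle.dump(d,open("c0.pkl","wb"))
for n in d:
    c=d[n];print(n,c["fov_y"],c["cx"],c["cy"],c["rvec"],c["tvec"]);cv2.imwrite(f"pics/{n}0.png",cv2.resize(c["color"][:,:,::-1],(800,600),interpolation=cv2.INTER_CUBIC))
E
```

```text
pics
{'clock': 0.0, 'joint_pos': array([ 1.09338461,  0.33291575, -0.06467217,  1.46092152,  0.02159785,
        1.34988393, -0.088513  ]), 'joint_velocities': array([ 0.00024212,  0.00027306,  0.00142656, -0.00058427, -0.0008405 ,
       -0.00063768,  0.00068718]), 'tau': array([-1.22843798e-03, -6.25450373e+01,  4.78203397e-02, -3.91599870e+01,
        1.59832399e-02,  1.01440237e-02,  1.64033651e-06]), 'position': array([ 0.27438836, -0.56116217,  0.24149789]), 'ee_rot': array([ 9.74256439e-01,  2.25441516e-01, -1.96062178e-04, -6.89351629e-04]), 'ft_force': array([ 0.72092236, -0.16549011,  0.5645861 ]), 'torque': array([-0.02787577, -0.029128  ,  0.0207385 ]), 'grasp_force': 0.0, 'grip_width': 1.0011142417512395}
top 49.40346785365294 261.59325363958965 195.36510274601156 [ 2.21216159 -2.1645081   0.11562601] [-0.07068775  0.48164228  1.1758539 ]
side 57.78908483234099 254.84950231747584 194.21361524881613 [ 0.6671199  -2.61993728  1.13867064] [0.371079   0.22404043 0.88694867]
```

View pics/top0.png

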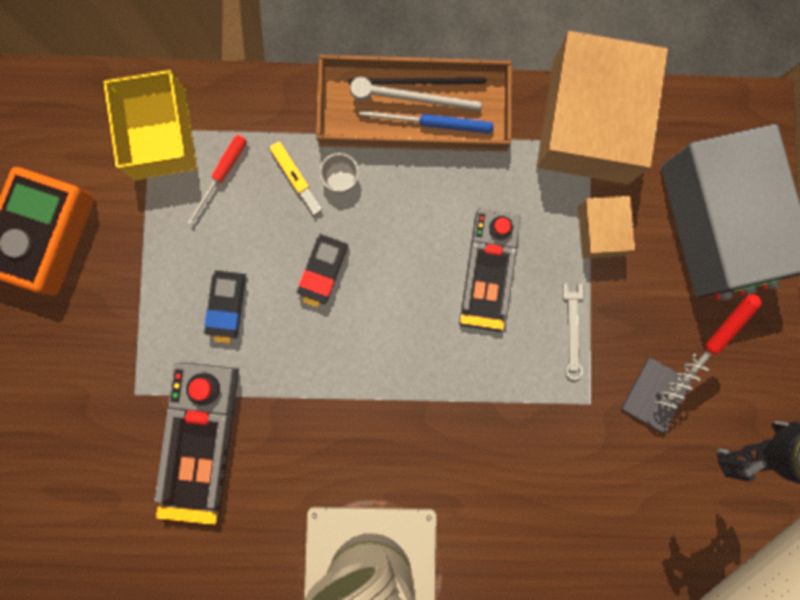

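View pics/side0.png

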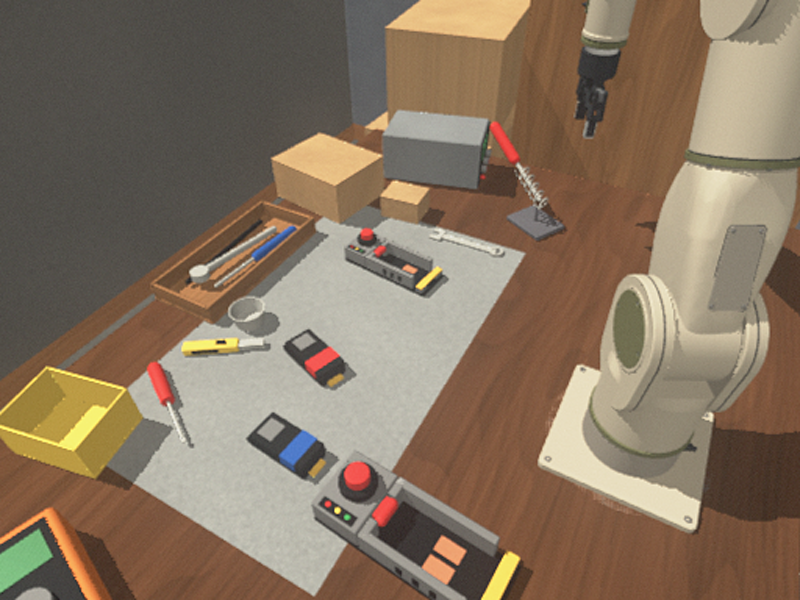

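The top view (800 px wide) shows the red pack at about (323,270) and two chargers: a small one at (490,270) and a larger one at (197,445). The blue pack is at (225,305). Next I'll measure the poses and charger sizes.

```bash
cat > h.py <<'E'
import numpy as np,cv2
def rays(c,px,fish=False):
    px=np.atleast_2d(px).astype(float);f=192/np.tan(np.radians(c["fov_y"])/2)
    d=(px-[c["cx"],c["cy"]])/f
    if fish:
        r=np.linalg.norm(d,axis=1,keepdims=True)+1e-12
        v=np.hstack([d/r*np.sin(r),np.cos(r)])
    else: v=np.hstack([d,np.ones((len(d),1))])
    R=cv2.Rodrigues(np.array(c["rvec"]))[0]
    return -R.T@np.array(c["tvec"]),v@R
def cast(c,px,z,fish=False):
    o,v=rays(c,px,fish);return o+v*((z-o[2])/v[:,2:3])
def mask(c,lo,hi):
    h=cv2.cvtColor(c["color"],cv2.COLOR_RGB2HSV);m=cv2.inRange(h,lo,hi)
    if lo[0]<3: m|=cv2.inRange(h,(172,lo[1],lo[2]),(180,255,255))
    return m
def blobs(m,amin=12):
    n,l,s,ce=cv2.connectedComponentsWithStats(m)
    return [(s[i,4],ce[i],np.argwhere(l==i)[:,::-1]) for i in range(1,n) if s[i,4]>=amin]
RED=((0,150,90),(8,255,255));YEL=((17,120,100),(33,255,255));GREY=((0,0,85),(180,60,200))
E
python3 - <<'E'
from h import *;import pickle
np.set_printoptions(precision=4,suppress=True)
d=pickle.load(open("c0.pkl","rb"));c=d["top"]
for nm,k,z in(("red",RED,.04),("yel",YEL,.0225)):
    for a,ce,p in blobs(mask(c,*k)):
        r=cv2.minAreaRect(p.astype(np.float32));w=cast(c,cv2.boxPoints(r),z)[:,:2]
        print(nm,a,ce*1.5625,cast(c,ce,z)[0,:2],"mm",np.linalg.norm(w[1]-w[0])*1e3,np.linalg.norm(w[2]-w[1])*1e3, np.degrees(r[2]))if 0 else print(nm,a,(ce*1.5625).round(),"z",z,cast(c,ce,z)[0,:2],"at66",cast(c,ce,.066)[0,:2],"size",(np.linalg.norm(w[1]-w[0])*1e3).round(1),(np.linalg.norm(w[2]-w[1])*1e3).round(1))
E
```

```text
red 265 [229. 157.] z 0.04 [0.7453 0.2756] at66 [0.7373 0.2687] size 91.9 25.2
red 95 [502. 225.] z 0.04 [ 0.6323 -0.2269] at66 [ 0.6267 -0.2227] size 28.7 29.0
red 69 [493. 249.] z 0.04 [ 0.5876 -0.2112] at66 [ 0.5831 -0.2073] size 18.0 31.9
red 242 [316. 282.] z 0.04 [0.5191 0.1082] at66 [0.516 0.105] size 33.8 57.3
red 559 [733. 323.] z 0.04 [ 0.4621 -0.6514] at66 [ 0.4603 -0.6377] size 139.7 34.3
red 12 [177. 376.] z 0.04 [0.3465 0.3485] at66 [0.3473 0.34  ] size 7.7 7.9
red 185 [199. 389.] z 0.04 [0.3245 0.309 ] at66 [0.3257 0.3014] size 40.3 39.5
red 123 [196. 417.] z 0.04 [0.2744 0.312 ] at66 [0.2767 0.3043] size 41.2 21.9
yel 14 [652.  54.] z 0.0225 [ 0.9756 -0.5145] at66 [ 0.9539 -0.497 ] size 6.0 21.7
yel 3377 [149. 124.] z 0.0225 [0.8099 0.4298] at66 [0.7942 0.4128] size 150.8 203.1
yel 305 [288. 167.] z 0.0225 [0.7363 0.1692] at66 [0.7234 0.1618] size 25.7 104.0
yel 27 [624. 203.] z 0.0225 [ 0.684  -0.4587] at66 [ 0.6729 -0.4432] size 15.8 27.9
yel 16 [617. 210.] z 0.0225 [ 0.6707 -0.4461] at66 [ 0.6602 -0.4311] size 12.3 13.8
yel 45 [311. 301.] z 0.0225 [0.4861 0.1193] at66 [0.4823 0.1136] size 11.7 28.9
yel 198 [482. 321.] z 0.0225 [ 0.4565 -0.1945] at66 [ 0.4538 -0.1887] size 20.2 81.6
yel 46 [222. 339.] z 0.0225 [0.4146 0.2772] at66 [0.4134 0.2658] size 28.2 11.3
yel 15 [176. 385.] z 0.0225 [0.3288 0.3559] at66 [0.3308 0.3416] size 8.4 8.4
yel 358 [186. 515.] z 0.0225 [0.1017 0.327 ] at66 [0.1119 0.3137] size 25.2 108.7
```

The small charger's bar measures about 81 mm, so it is the one meant. Its origin is about (0.525,-0.203) with yaw about -7.4°. The red pack is near (0.548,0.098) with yaw about -21°. I'll work out the transit rows.

```bash
cat >> h.py <<'E'
from scipy.spatial.transform import Rotation as Ro
def pose(yaw,pitch=0):  # tool x along world yaw (deg), z down, then pitch about tool y
    return Ro.from_euler('z',yaw,degrees=True)*Ro.from_euler('x',180,degrees=True)*Ro.from_euler('y',pitch,degrees=True)
def plan(p0,R0,p1,R1,n,fmt=1):
    rv=(R0.inv()*R1).as_rotvec();q=np.array(p0,float);R=R0;out=[]
    for i in range(n):
        Rn=R0*Ro.from_rotvec(rv*(i+1)/n);pn=p0+(np.array(p1)-p0)*(i+1)/n
        s=np.round(R.inv().apply(pn-q)*1e3,fmt);a=np.round((R.inv()*Rn).as_rotvec(degrees=True),fmt)
        q=q+R.apply(s)/1e3;R=R*Ro.from_rotvec(a,degrees=True)
        out.append(np.r_[s,a])
    for o in out: print(*o,sep=",")
    print("end",q.round(4),R.as_rotvec(degrees=True).round(2));return q,R
E
python3 - <<'E'
from h import *
import workcell as w
print([n for n in dir(w) if n[0]!='_'], getattr(w,'tcp_to_tips',None))
o=w.get_obs();print(o["clock"])
R0=Ro.from_quat(o["ee_rot"])
R1=pose(159)
plan(o["position"],R0,[.548,.098,.23],R1,20,0)
E
```

```text
['MotionError', 'camera', 'get_obs', 'hand_in', 'tcp_to_tips'] 0.011
0.1
27.0,-24.0,1.0,-0.0,-0.0,-7.0
29.0,-20.0,0.0,-0.0,-0.0,-6.0
32.0,-17.0,1.0,-0.0,-0.0,-7.0
33.0,-13.0,0.0,-0.0,-0.0,-7.0
34.0,-9.0,1.0,-0.0,-0.0,-6.0
36.0,-5.0,1.0,-0.0,-0.0,-7.0
35.0,-1.0,0.0,-0.0,-0.0,-7.0
36.0,4.0,1.0,-0.0,-0.0,-6.0
35.0,7.0,0.0,0.0,-0.0,-7.0
34.0,11.0,1.0,0.0,-0.0,-6.0
32.0,15.0,1.0,0.0,-0.0,-7.0
30.0,19.0,0.0,0.0,-0.0,-7.0
28.0,22.0,1.0,0.0,-0.0,-6.0
26.0,25.0,1.0,0.0,-0.0,-7.0
22.0,28.0,0.0,0.0,-0.0,-7.0
18.0,30.0,1.0,0.0,-0.0,-6.0
16.0,33.0,0.0,0.0,-0.0,-7.0
11.0,34.0,1.0,0.0,-0.0,-7.0
7.0,35.0,1.0,0.0,-0.0,-6.0
4.0,35.0,0.0,0.0,-0.0,-7.0
end [0.5476 0.0981 0.2302] [-3.2700e+01 -1.7696e+02 -9.0000e-02]
```

>>> apply_moves(
  rows=[
    {"x": 27, "y": -24, "z": 1, "az": -7, "gripper": 0},
    {"x": 29, "y": -20, "az": -6},
    {"x": 32, "y": -17, "z": 1, "az": -7},
    {"x": 33, "y": -13, "az": -7},
    {"x": 34, "y": -9, "z": 1, "az": -6},
  ],
)

```text
invalid input at $.rows[0]: expected keys x, y, z, ax, ay, az, gripper
```

>>> apply_moves(
  rows=[
    {"x": 36, "y": -5, "z": 1, "az": -7},
    {"x": 35, "y": -1, "az": -7},
    {"x": 36, "y": 4, "z": 1, "az": -6},
    {"x": 35, "y": 7, "az": -7},
    {"x": 34, "y": 11, "z": 1, "az": -6},
  ],
)

```text
invalid input at $.rows[0]: expected keys x, y, z, ax, ay, az, gripper
```

>>> apply_moves(
  rows=[
    {"x": 32, "y": 15, "z": 1, "az": -7},
    {"x": 30, "y": 19, "az": -7},
    {"x": 28, "y": 22, "z": 1, "az": -6},
    {"x": 26, "y": 25, "z": 1, "az": -7},
    {"x": 22, "y": 28, "az": -7},
  ],
)

```text
invalid input at $.rows[0]: expected keys x, y, z, ax, ay, az, gripper
```

>>> apply_moves(
  rows=[
    {"x": 18, "y": 30, "z": 1, "az": -6},
    {"x": 16, "y": 33, "az": -7},
    {"x": 11, "y": 34, "z": 1, "az": -7},
    {"x": 7, "y": 35, "z": 1, "az": -6},
    {"x": 4, "y": 35, "az": -7},
  ],
)

```text
invalid input at $.rows[0]: expected keys x, y, z, ax, ay, az, gripper
```

```bash
python3 - <<'E'
from workcell import *
from h import *;import pickle
o=get_obs();print(o["clock"],o["position"],Ro.from_quat(o["ee_rot"]).as_matrix().round(3),o["joint_pos"].round(2))
c=camera("wrist");pickle.dump(c,open("w1.pkl","wb"))
print(c["fov_y"],-cv2.Rodrigues(np.array(c["rvec"]))[0].T@c["tvec"])
cv2.imwrite("pics/w1.png",cv2.resize(c["color"][:,:,::-1],(800,600),interpolation=cv2.INTER_CUBIC))
E
```

```text
0.1 [ 0.27442574 -0.56120238  0.24160178] [[ 0.898  0.439 -0.001]
 [ 0.439 -0.898  0.001]
 [-0.    -0.001 -1.   ]] [ 1.09  0.33 -0.06  1.46  0.02  1.35 -0.09]
65.70646984690485 [ 0.34208395 -0.52875245  0.37302189]
```

View pics/w1.png

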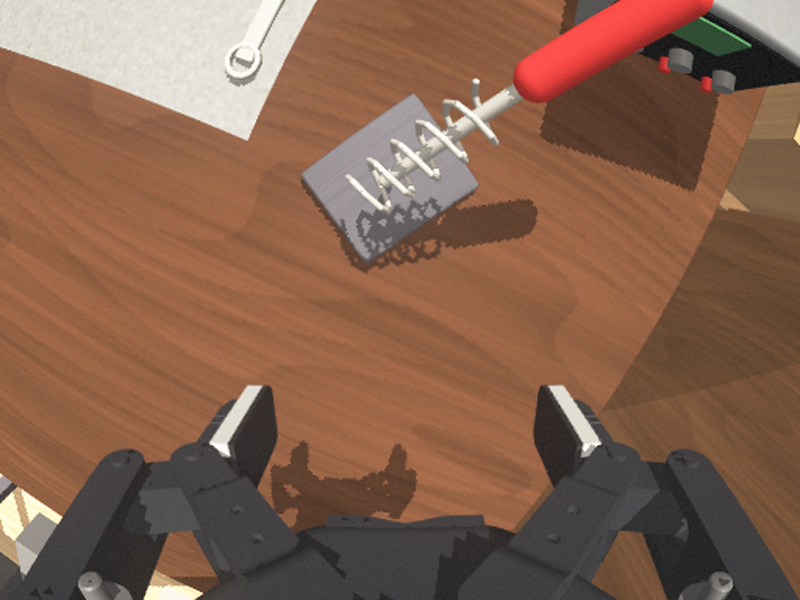

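The moves were refused because every key is required. The wrist view shows only the bench and lamp stand, with the camera looking ahead along tool +x. Resending with all keys.

>>> apply_moves(
  rows=[
    {"x": 27, "y": -24, "z": 1, "ax": 0, "ay": 0, "az": -7, "gripper": 0},
    {"x": 29, "y": -20, "z": 0, "ax": 0, "ay": 0, "az": -6, "gripper": 0},
    {"x": 32, "y": -17, "z": 1, "ax": 0, "ay": 0, "az": -7, "gripper": 0},
    {"x": 33, "y": -13, "z": 0, "ax": 0, "ay": 0, "az": -7, "gripper": 0},
    {"x": 34, "y": -9, "z": 1, "ax": 0, "ay": 0, "az": -6, "gripper": 0},
  ],
  newtons=60,
)

```text
clock: 0.57
position: [0.343, -0.395, 0.2392]
ee_rot: [0.869, 0.496, -0.0, -0.0]
ft_force: [2.0, 0.1, 0.1]
grip_width: 0.999
grasp_force: 0.0
```

>>> apply_moves(
  rows=[
    {"x": 36, "y": -5, "z": 1, "ax": 0, "ay": 0, "az": -7, "gripper": 0},
    {"x": 35, "y": -1, "z": 0, "ax": 0, "ay": 0, "az": -7, "gripper": 0},
    {"x": 36, "y": 4, "z": 1, "ax": 0, "ay": 0, "az": -6, "gripper": 0},
    {"x": 35, "y": 7, "z": 0, "ax": 0, "ay": 0, "az": -7, "gripper": 0},
    {"x": 34, "y": 11, "z": 1, "ax": 0, "ay": 0, "az": -6, "gripper": 0},
  ],
)

```text
clock: 0.98
position: [0.4115, -0.2297, 0.2364]
ee_rot: [0.692, 0.722, -0.0, 0.0]
ft_force: [1.0, 0.3, 0.2]
grip_width: 1.001
grasp_force: 0.0
```

>>> apply_moves(
  rows=[
    {"x": 32, "y": 15, "z": 1, "ax": 0, "ay": 0, "az": -7, "gripper": 0},
    {"x": 30, "y": 19, "z": 0, "ax": 0, "ay": 0, "az": -7, "gripper": 0},
    {"x": 28, "y": 22, "z": 1, "ax": 0, "ay": 0, "az": -6, "gripper": 0},
    {"x": 26, "y": 25, "z": 1, "ax": 0, "ay": 0, "az": -7, "gripper": 0},
    {"x": 22, "y": 28, "z": 0, "ax": 0, "ay": 0, "az": -7, "gripper": 0},
  ],
)

```text
clock: 1.4
position: [0.4798, -0.0652, 0.2332]
ee_rot: [0.451, 0.893, -0.0, 0.0]
ft_force: [0.8, -1.0, 0.2]
grip_width: 0.997
grasp_force: 0.0
```

>>> apply_moves(
  rows=[
    {"x": 8, "y": 30, "z": 1, "ax": 0, "ay": 0, "az": -6, "gripper": 0},
    {"x": 6, "y": 33, "z": 0, "ax": 0, "ay": 0, "az": -7, "gripper": 0},
    {"x": -4, "y": 34, "z": 1, "ax": 0, "ay": 0, "az": -7, "gripper": 0},
    {"x": -9, "y": 35, "z": 1, "ax": 0, "ay": 0, "az": -6, "gripper": 0},
    {"x": -9, "y": 35, "z": 0, "ax": 0, "ay": 0, "az": -7, "gripper": 0},
  ],
)

```text
clock: 1.82
position: [0.5976, 0.0578, 0.2298]
ee_rot: [0.18, 0.984, -0.0, -0.0]
ft_force: [0.0, -0.3, 0.2]
grip_width: 1.0
grasp_force: 0.0
```

```bash
python3 - <<'E'
from workcell import *
from h import *;import pickle
o=get_obs();print(o["clock"],o["position"],Ro.from_quat(o["ee_rot"]).as_matrix().round(3),o["joint_pos"].round(2))
c=camera("wrist");pickle.dump(c,open("w1.pkl","wb"))
print(-cv2.Rodrigues(np.array(c["rvec"]))[0].T@c["tvec"])
cv2.imwrite("pics/w2.png",cv2.resize(c["color"][:,:,::-1],(800,600),interpolation=cv2.INTER_CUBIC))
E
```

```text
1.8167 [0.59761337 0.0577907  0.22982287] [[-0.935  0.354 -0.   ]
 [ 0.354  0.935 -0.001]
 [-0.    -0.001 -1.   ]] [ 0.4   0.37 -0.73  1.52  0.25  1.35  0.86]
[0.52893341 0.08409612 0.361236  ]
```

View pics/w2.png

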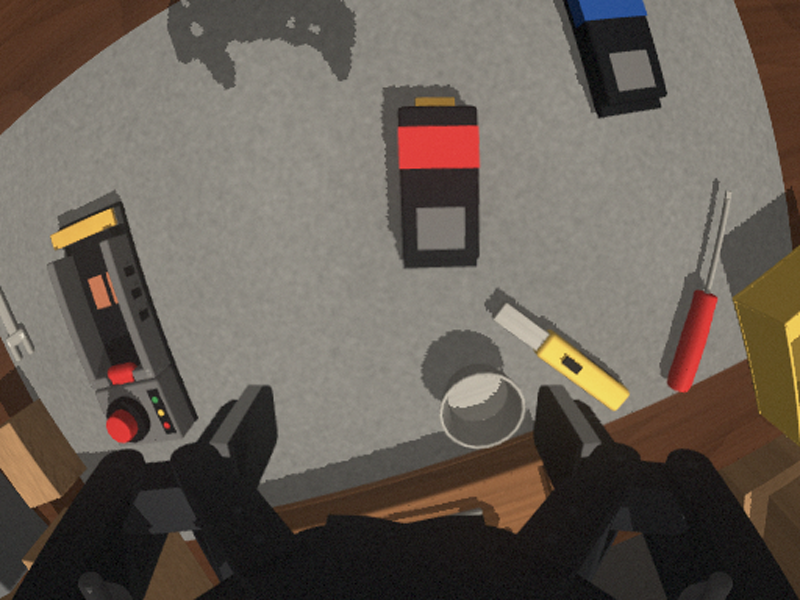

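The wrist view shows the red pack upright at (439,185) px, tongue at (435,101), the charger at the left and the tin at (482,410). Fitting the pack's top outline now.

```bash
python3 - <<'E'
from h import *;import pickle
np.set_printoptions(precision=4,suppress=True)
c=pickle.load(open("w1.pkl","rb"))
m=mask(c,*RED)|cv2.inRange(cv2.cvtColor(c["color"],cv2.COLOR_RGB2HSV),(0,0,0),(180,255,48))
x0,x1,y0,y1=235,325,55,185
k=np.zeros_like(m);k[y0:y1,x0:x1]=m[y0:y1,x0:x1]
def rect(p,z):
    w=cast(c,p,z,True)[:,:2]*1e3;r=cv2.minAreaRect(w.astype(np.float32));return r,w
b=max(blobs(k),key=lambda b:b[0])
r,w=rect(b[2],.032);print("body",b[0],r, b[2].min(0)*1.5625,b[2].max(0)*1.5625)
k2=np.zeros_like(m);mr=mask(c,*RED);k2[y0:y1,x0:x1]=mr[y0:y1,x0:x1];b2=max(blobs(k2),key=lambda b:b[0]);print("band",rect(b2[2],.032)[0])
ce=b2[1];print(cast(c,ce,.032,True)*1e3)
my=np.zeros_like(m);my[55:75,x0:x1]=mask(c,(15,100,80),(35,255,255))[55:75,x0:x1]
for q in blobs(my):print("tongue",q[0],cast(c,q[1],.006,True)*1e3)
h=cv2.cvtColor(c["color"],cv2.COLOR_RGB2HSV);kg=np.zeros_like(m);kg[125:165,260:302]=cv2.inRange(h,(0,0,80),(180,60,255))[125:165,260:302]
for q in blobs(kg,100):print("label",q[0],cast(c,q[1],.032,True)*1e3,rect(q[2],.032)[0])
E
```

```text
body 3146 ((547.9165649414062, 101.91355895996094), (55.98237991333008, 114.89737701416016), 69.91340637207031) [398.4375 106.25  ] [478.125 265.625]
band ((521.1619873046875, 111.65738677978516), (56.18331527709961, 30.24840545654297), 70.60579681396484)
[[521.4022 111.4015  32.    ]]
tongue 151 [[486.7334 123.242    6.    ]]
label 846 [[576.3128  93.0148  32.    ]] ((576.1670532226562, 92.70570373535156), (34.43491744995117, 30.571046829223633), 70.57471466064453)
```

>>> apply_moves(
  rows=[
    {"x": 15, "y": 12, "z": 30, "ax": 0, "ay": 0, "az": -1.4, "gripper": 0},
    {"x": 15, "y": 12, "z": 30, "ax": 0, "ay": 0, "az": 0, "gripper": 0},
    {"x": 0, "y": 0, "z": 30, "ax": 0, "ay": 0, "az": 0, "gripper": 0},
    {"x": 0, "y": 0, "z": 30, "ax": 0, "ay": 0, "az": 0, "gripper": 0},
    {"x": 0, "y": 0, "z": 0, "ax": 0, "ay": 0, "az": 0, "gripper": 0},
  ],
)

```text
clock: 2.28
position: [0.5731, 0.0895, 0.1046]
ee_rot: [0.169, 0.986, -0.001, -0.004]
ft_force: [-1.3, -0.9, -0.8]
grip_width: 0.999
grasp_force: 0.0
```

```bash
python3 - <<'E'
from workcell import *
from h import *
o=get_obs();R=Ro.from_quat(o["ee_rot"]);m=R.as_matrix();print(o["clock"],o["position"],np.degrees(np.arctan2(m[1,0],m[0,0])),m[:,2])
print(R.inv().apply(np.array([.5778,.0915,.024])-o["position"])*1e3)
E
```

```text
2.2833 [0.57306978 0.08954922 0.10460377] 160.48747807540613 [-0.00861803 -0.00118587 -0.99996216]
[-4.4296826   3.74066128 80.55764135]
```

>>> apply_moves(
  rows=[
    {"x": -4.4, "y": 3.7, "z": 20, "ax": 0, "ay": 0, "az": 0, "gripper": 0},
    {"x": 0, "y": 0, "z": 20, "ax": 0, "ay": 0, "az": 0, "gripper": 0},
    {"x": 0, "y": 0, "z": 15, "ax": 0, "ay": 0, "az": 0, "gripper": 0},
    {"x": 0, "y": 0, "z": 0, "ax": 0, "ay": 0, "az": 0, "gripper": 0},
    {"x": 0, "y": 0, "z": 0, "ax": 0, "ay": 0, "az": 0, "gripper": 0},
  ],
)

```text
clock: 2.7
position: [0.5822, 0.0922, 0.0563]
ee_rot: [0.17, 0.985, 0.0, -0.0]
ft_force: [0.6, -0.1, 0.9]
grip_width: 0.998
grasp_force: 0.0
```

```bash
python3 - <<'E'
from workcell import *
from h import *
o=get_obs();R=Ro.from_quat(o["ee_rot"]);m=R.as_matrix();print(o["clock"],o["position"],np.degrees(np.arctan2(m[1,0],m[0,0])),m[:,2])
print(R.inv().apply(np.array([.5778,.0915,.024])-o["position"])*1e3)
c=camera("wrist")
cv2.imwrite("pics/w3.png",c["color"][:,:,::-1])
E
```

```text
2.7 [0.58222185 0.09223573 0.05625354] 160.43243042873456 [-1.88242022e-04  3.98989290e-05 -9.99999981e-01]
[ 3.91391561 -2.17337423 32.25433905]
```

View pics/w3.png

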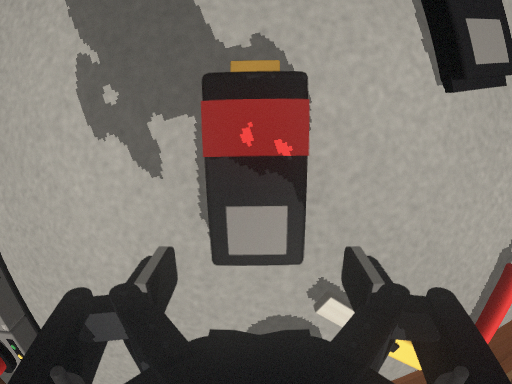

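The pack is centred between the fingers (mid column about 257) and the knife is clear. Now descend and grip.

>>> apply_moves(
  rows=[
    {"x": 3.9, "y": -2.2, "z": 6, "ax": 0, "ay": 0, "az": -0.3, "gripper": 0},
    {"x": 0, "y": 0, "z": 13, "ax": 0, "ay": 0, "az": 0, "gripper": 0},
    {"x": 0, "y": 0, "z": 13, "ax": 0, "ay": 0, "az": 0, "gripper": 0},
    {"x": 0, "y": 0, "z": 0, "ax": 0, "ay": 0, "az": 0, "gripper": 0},
    {"x": 0, "y": 0, "z": 0, "ax": 0, "ay": 0, "az": 0, "gripper": 0},
  ],
  newtons=80,
)

```text
clock: 3.17
position: [0.5767, 0.0914, 0.0221]
ee_rot: [0.167, 0.986, -0.0, -0.001]
ft_force: [-0.1, 0.7, 0.2]
grip_width: 1.001
grasp_force: 0.0
```

>>> apply_moves(
  rows=[
    {"x": 0, "y": 0, "z": 0, "ax": 0, "ay": 0, "az": 0, "gripper": 1},
    {"x": 0, "y": 0, "z": 0, "ax": 0, "ay": 0, "az": 0, "gripper": 1},
    {"x": 0, "y": 0, "z": 0, "ax": 0, "ay": 0, "az": 0, "gripper": 1},
    {"x": 0, "y": 0, "z": 0, "ax": 0, "ay": 0, "az": 0, "gripper": 1},
    {"x": 0, "y": 0, "z": 0, "ax": 0, "ay": 0, "az": 0, "gripper": 1},
  ],
  newtons=80,
)

```text
clock: 3.58
position: [0.5783, 0.0918, 0.0243]
ee_rot: [0.167, 0.986, 0.0, 0.001]
ft_force: [-0.8, 0.2, 5.7]
grip_width: 0.636
grasp_force: 85.5
```

>>> apply_moves(
  rows=[
    {"x": 0, "y": 0, "z": 0, "ax": 0, "ay": 0, "az": 0, "gripper": 1},
    {"x": 0, "y": 0, "z": 0, "ax": 0, "ay": 0, "az": 0, "gripper": 1},
    {"x": 0, "y": 0, "z": 0, "ax": 0, "ay": 0, "az": 0, "gripper": 1},
  ],
  newtons=80,
)

```text
clock: 3.83
position: [0.5783, 0.0919, 0.0243]
ee_rot: [0.167, 0.986, 0.0, 0.001]
ft_force: [-0.1, 0.3, 5.5]
grip_width: 0.633
grasp_force: 85.5
```

```bash
python3 - <<'E'
from workcell import *
from h import *;import pickle
np.set_printoptions(precision=4,suppress=True)
o=get_obs();R=Ro.from_quat(o["ee_rot"]);m=R.as_matrix();print(o["clock"],o["position"],np.degrees(np.arctan2(m[1,0],m[0,0])),m[:,2],o["ft_force"])
c=camera("wrist");pickle.dump(c,open("w4.pkl","wb"))
b=max(blobs(mask(c,*RED)[0:230,150:360].copy()),key=lambda b:b[0]);ce=b[1]+[150,0]
print("band",b[0],ce,cast(c,ce,.032,True)*1e3, R.inv().apply(cast(c,ce,.032,True)-o["position"])*1e3)
E
```

```text
3.8333 [0.5783 0.0919 0.0243] 160.76232538602665 [ 0.0016  0.0001 -1.    ] [-0.0548  0.2999  5.4576]
band 9478 [258.8758 140.5377] [[521.3913 111.7537  32.    ]] [[60.2242  0.0374 -7.8025]]
```

Gripped, 54 mm opening. Now lift, carry toward the charger and stop beside it for a close measurement.

>>> apply_moves(
  rows=[
    {"x": 0, "y": 0, "z": -20, "ax": 0, "ay": 0, "az": 0, "gripper": 1},
    {"x": 0, "y": 0, "z": -35, "ax": 0, "ay": 0, "az": 0, "gripper": 1},
    {"x": 0, "y": 0, "z": -35, "ax": 0, "ay": 0, "az": 0, "gripper": 1},
    {"x": 0, "y": 0, "z": -35, "ax": 0, "ay": 0, "az": 0, "gripper": 1},
    {"x": -15, "y": -27, "z": -20, "ax": 0, "ay": 0, "az": 0, "gripper": 1},
  ],
)

```text
clock: 4.3
position: [0.5826, 0.0686, 0.1728]
ee_rot: [0.163, 0.987, 0.002, 0.002]
ft_force: [1.8, 1.8, -3.8]
grip_width: 0.631
grasp_force: 85.7
```

>>> apply_moves(
  rows=[
    {"x": -15, "y": -27, "z": -20, "ax": 0, "ay": 0, "az": 0, "gripper": 1},
    {"x": -15, "y": -27, "z": -20, "ax": 0, "ay": 0, "az": 0, "gripper": 1},
    {"x": -15, "y": -27, "z": -20, "ax": 0, "ay": 0, "az": 0, "gripper": 1},
    {"x": -15, "y": -27, "z": 0, "ax": 0, "ay": 0, "az": 0, "gripper": 1},
    {"x": -15, "y": -27, "z": 0, "ax": 0, "ay": 0, "az": 0, "gripper": 1},
  ],
)

```text
clock: 4.72
position: [0.6097, -0.0926, 0.2298]
ee_rot: [0.167, 0.986, -0.0, 0.001]
ft_force: [0.2, -0.2, -3.0]
grip_width: 0.633
grasp_force: 85.8
```

>>> apply_moves(
  rows=[
    {"x": 0, "y": 0, "z": 0, "ax": 0, "ay": 0, "az": -6, "gripper": 1},
    {"x": 0, "y": 0, "z": 0, "ax": 0, "ay": 0, "az": -5.8, "gripper": 1},
    {"x": 0, "y": 0, "z": 0, "ax": 0, "ay": 0, "az": 0, "gripper": 1},
    {"x": 0, "y": 0, "z": 0, "ax": 0, "ay": 0, "az": 0, "gripper": 1},
    {"x": 0, "y": 0, "z": 0, "ax": 0, "ay": 0, "az": 0, "gripper": 1},
  ],
)

```text
clock: 5.13
position: [0.609, -0.0905, 0.2282]
ee_rot: [0.066, 0.998, 0.0, -0.0]
ft_force: [-0.2, -1.0, -2.4]
grip_width: 0.63
grasp_force: 85.7
```

```bash
python3 - <<'E'
from workcell import *
from h import *;import pickle
np.set_printoptions(precision=4,suppress=True)
o=get_obs();R=Ro.from_quat(o["ee_rot"]);m=R.as_matrix();print(o["clock"],o["position"],np.degrees(np.arctan2(m[1,0],m[0,0])),m[:,2],o["joint_pos"].round(2))
c=camera("wrist");pickle.dump(c,open("w5.pkl","wb"))
print("cam",-cv2.Rodrigues(np.array(c["rvec"]))[0].T@c["tvec"])
cv2.imwrite("pics/w5.png",cv2.resize(c["color"][:,:,::-1],(800,600),interpolation=cv2.INTER_CUBIC))
for nm,k,z in(("red",RED,.066),("yel",YEL,.0225)):
    for a,ce,p in blobs(mask(c,*k),60):
        w=cast(c,p,z,True)[:,:2]*1e3
        print(nm,a,(ce*1.5625).round(),cast(c,ce,z,True)[0,:2]*1e3,cv2.minAreaRect(w.astype(np.float32)),cv2.minEnclosingCircle(w.astype(np.float32)))
E
```

```text
5.1333 [ 0.609  -0.0905  0.2282] 172.4100719118684 [-0.0001  0.     -1.    ] [ 0.62  0.41 -0.71  1.48  0.27  1.36  1.33]
cam [ 0.5362 -0.0808  0.3597]
red 9425 [405. 220.] [567.4273 -85.0856] ((567.6270141601562, -85.15699005126953), (133.34202575683594, 71.64703369140625), 82.45182037353516) ((567.8519897460938, -84.99730682373047), 74.35393524169922)
red 350 [242. 270.] [ 584.5657 -198.0516] ((584.5695190429688, -198.06910705566406), (30.08022117614746, 15.179102897644043), 81.63211059570312) ((583.4713134765625, -197.82135009765625), 15.272829055786133)
red 503 [229. 332.] [ 626.3728 -218.6289] ((626.1647338867188, -218.67388916015625), (26.151723861694336, 31.87016487121582), 34.280574798583984) ((626.2640380859375, -218.78221130371094), 16.08146858215332)
red 741 [773. 364.] [720.3312 226.8984] ((720.7301025390625, 227.83175659179688), (32.86309051513672, 81.71421813964844), 61.11165237426758) ((721.8258056640625, 229.4552001953125), 41.94984817504883)
yel 820 [244.  94.] [ 459.1454 -190.6742] ((458.60638427734375, -192.80909729003906), (79.16239166259766, 15.827949523925781), 82.53633117675781) ((458.4584045410156, -192.72377014160156), 40.141639709472656)
yel 767 [405. 100.] [485.4726 -74.2171] ((485.2748718261719, -73.71768188476562), (65.65889739990234, 14.38327407836914), 82.4139633178711) ((485.588134765625, -73.9449691772461), 33.26604080200195)
yel 332 [688. 364.] [725.2203 155.0441] ((732.71533203125, 162.2457275390625), (106.45018005371094, 25.05801773071289), 33.8084716796875) ((732.4751586914062, 162.60427856445312), 54.41913986206055)
```

View pics/w5.png

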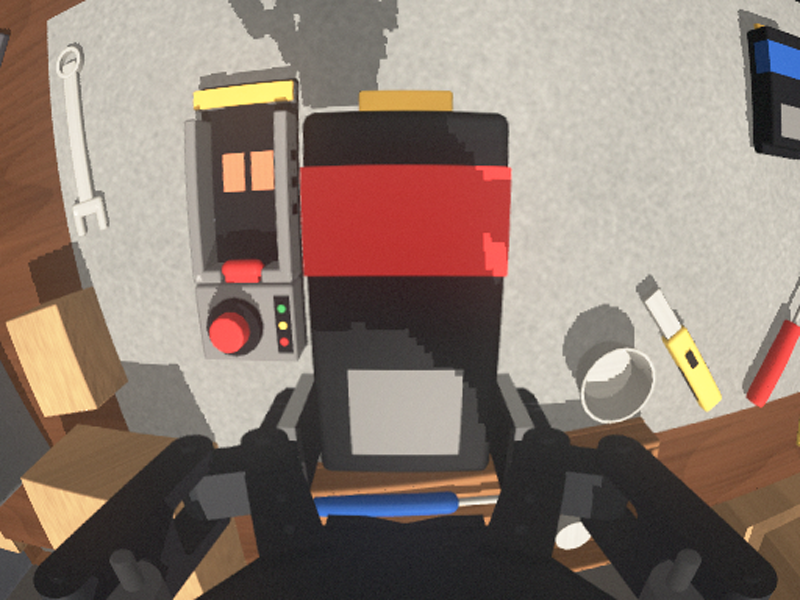

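The wrist view shows the charger (bar at (244,94) px, latch (242,270), plunger (229,332)) and the pack held straight with its tongue at (405,100). Charger: origin about (0.526,-0.202), yaw -7.4°. Planning the tilted approach.

```bash
cat >> h.py <<'E'
CO=np.array([.5259,-.2021,.008]);YAW=-7.4;V=np.array([100,0,24.3])/1e3
RC=Ro.from_euler('z',YAW,degrees=True)
def tcp(xt,zt,tilt,yt=0): # tip bottom edge in bay frame, mm
    R=pose(YAW+180,-tilt);return CO+RC.apply(np.array([xt,yt,zt])/1e3)-R.apply(V),R
def tip():
    from workcell import get_obs
    o=get_obs();R=Ro.from_quat(o["ee_rot"]);p=o["position"]+R.apply(V);m=R.as_matrix()
    pc=RC.inv().apply(p-CO)*1e3
    print("clk",round(o["clock"],2),"tip bay mm",pc.round(1),"tilt",np.degrees(np.arcsin(-m[2,0])).round(2),"yaw",np.degrees(np.arctan2(m[1,0],m[0,0])).round(2),"F",RC.inv().apply(o["ft_force"]).round(1),"T",o["torque"].round(2))
    return o["position"],R
E
python3 - <<'E'
from h import *;import pickle
c=pickle.load(open("w5.pkl","rb"))
p,R=tip()
e=p+R.apply(np.array([95,0,18.3])/1e3)
b=[q for q in blobs(mask(c,*YEL),60) if abs(q[1][0]*1.5625-405)<5][0]
print("tongue in tool",R.inv().apply(cast(c,b[1],e[2],True)-p)*1e3)
p1,R1=tcp(-42,50,18)
q,Rq=plan(p,R,p1,R1,6,1)
E
```

```text
clk 5.18 tip bay mm [-31.9 121.6 196. ] tilt -0.0 yaw 172.45 F [-0.3 -0.1 -2.6] T [-0.04 -0.04 -0.05]
tongue in tool [[9.62273295e+01 1.66959045e-02 1.83000280e+01]]
3.7,-20.2,19.4,-0.0,-3.0,-0.0
4.7,-20.3,19.1,-0.0,-3.0,-0.1
5.7,-20.2,18.9,-0.0,-3.0,0.0
6.7,-20.2,18.6,-0.0,-3.0,-0.0
7.7,-20.2,18.2,-0.0,-3.0,-0.0
8.6,-20.3,17.7,-0.0,-3.0,-0.0
end [ 0.5711 -0.208   0.1121] [ 10.53 161.69  -1.69]
```

>>> apply_moves(
  rows=[
    {"x": 3.7, "y": -20.2, "z": 12, "ax": 0, "ay": -3, "az": 0, "gripper": 1},
    {"x": 4.7, "y": -20.2, "z": 12, "ax": 0, "ay": -3, "az": -0.1, "gripper": 1},
    {"x": 5.7, "y": -20.2, "z": 12, "ax": 0, "ay": -3, "az": 0, "gripper": 1},
    {"x": 6.7, "y": -20.2, "z": 12, "ax": 0, "ay": -3, "az": 0, "gripper": 1},
    {"x": 7.7, "y": -20.2, "z": 12, "ax": 0, "ay": -3, "az": 0, "gripper": 1},
  ],
)

```text
clock: 5.6
position: [0.574, -0.189, 0.1652]
ee_rot: [0.064, 0.989, -0.009, 0.132]
ft_force: [0.4, -0.2, -3.1]
grip_width: 0.632
grasp_force: 85.7
```

>>> apply_moves(
  rows=[
    {"x": 8.6, "y": -20.2, "z": 12, "ax": 0, "ay": -3, "az": 0, "gripper": 1},
    {"x": 0, "y": 0, "z": 0, "ax": 0, "ay": 0, "az": 0, "gripper": 1},
    {"x": 0, "y": 0, "z": 0, "ax": 0, "ay": 0, "az": 0, "gripper": 1},
    {"x": 0, "y": 0, "z": 0, "ax": 0, "ay": 0, "az": 0, "gripper": 1},
    {"x": 0, "y": 0, "z": 0, "ax": 0, "ay": 0, "az": 0, "gripper": 1},
  ],
)

```text
clock: 6.02
position: [0.5678, -0.2065, 0.1525]
ee_rot: [0.063, 0.986, -0.01, 0.157]
ft_force: [-0.4, -0.6, -2.5]
grip_width: 0.631
grasp_force: 85.7
```

```bash
python3 - <<'E'
from h import *
from workcell import camera
p,R=tip()
p1,R1=tcp(-42,30,18);plan(p,R,p1,R1,3,1)
o=np.zeros((384,1024,3),np.uint8)
for n in("wrist","top"):
    c=camera(n);cv2.imwrite(f"pics/{n}6.png",c["color"][:,:,::-1])
a=cv2.imread("pics/wrist6.png");b=cv2.imread("pics/top6.png")[100:230,250:400]
s=camera("side")["color"][:,:,::-1][120:220,200:310]
cv2.imwrite("pics/m6.png",np.vstack([a,np.hstack([cv2.resize(b,(256,216)),cv2.resize(s,(256,216))])]))
E
```

```text
clk 6.02 tip bay mm [-45.4   0.9  90.4] tilt 18.06 yaw 172.73 F [-0.4 -0.6 -2.5] T [0.05 0.42 0.02]
5.2,-0.4,19.5,0.0,0.0,0.0
5.1,-0.3,19.5,0.0,0.0,0.1
5.2,-0.4,19.6,0.0,0.1,0.0
end [ 0.5711 -0.208   0.092 ] [ 10.42 161.73  -1.59]
```

View pics/m6.png

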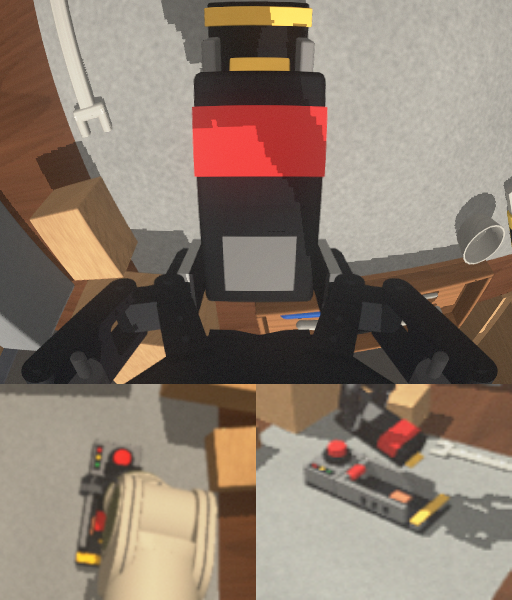

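The wrist view shows the tongue (cols 229–290) lined up with the bar (204–312). Continue down to about 15 mm over the floor and recheck the lateral offset from the bar.

>>> apply_moves(
  rows=[
    {"x": 5.2, "y": -0.4, "z": 19.5, "ax": 0, "ay": 0, "az": 0, "gripper": 1},
    {"x": 5.2, "y": -0.4, "z": 19.5, "ax": 0, "ay": 0, "az": 0, "gripper": 1},
    {"x": 5.2, "y": -0.4, "z": 19.5, "ax": 0, "ay": 0, "az": 0, "gripper": 1},
    {"x": 0, "y": 0, "z": 0, "ax": 0, "ay": 0, "az": 0, "gripper": 1},
    {"x": 0, "y": 0, "z": 0, "ax": 0, "ay": 0, "az": 0, "gripper": 1},
  ],
)

```text
clock: 6.58
position: [0.5696, -0.2085, 0.0906]
ee_rot: [0.063, 0.986, -0.009, 0.155]
ft_force: [0.0, -0.4, -2.0]
grip_width: 0.632
grasp_force: 85.6
```

```bash
python3 - <<'E'
from h import *
from workcell import camera
p,R=tip()
c=camera("wrist");m=mask(c,*YEL);m[80:]=0
for a,ce,q in blobs(m,60):
    w=cast(c,q,.0225,True)*1e3;r=cv2.minAreaRect(w[:,:2].astype(np.float32))
    mid=cast(c,ce,.0225,True)
    print(a,ce,"rect",r,"bay",RC.inv().apply(np.r_[np.array(r[0])/1e3,.0225]-CO)*1e3,"bbox cols",q.min(0),q.max(0))
p1,R1=tcp(-44,8,18);plan(p,R,p1,R1,2,1)
E
```

```text
clk 6.58 tip bay mm [-43.5  -0.8  28.8] tilt 17.91 yaw 172.69 F [ 0.1 -0.3 -2. ] T [0.03 0.4  0.  ]
3716 [260.3153929   13.10898816] rect ((458.03448486328125, -193.5312042236328), (79.29702758789062, 14.987994194030762), 82.40198516845703) bay [-68.40389745  -0.24335184  14.5       ] bbox cols [188   0] [333  28]
823 [259.19562576  63.70959903] rect ((487.4420471191406, -198.03213500976562), (33.99883270263672, 7.744870662689209), 82.68697357177734) bay [-38.66156593  -0.91923058  14.5       ] bbox cols [229  57] [289  70]
3.4,0.4,9.7,0.0,-0.0,0.0
3.5,0.3,9.7,0.1,-0.1,0.1
end [ 0.5691 -0.2077  0.0701] [ 10.48 161.68  -1.67]
```

>>> apply_moves(
  rows=[
    {"x": 3.1, "y": 0.5, "z": 9.5, "ax": 0, "ay": 0, "az": 0, "gripper": 1},
    {"x": 3.1, "y": 0, "z": 9.5, "ax": 0, "ay": 0, "az": 0, "gripper": 1},
    {"x": 0, "y": 0, "z": 0, "ax": 0, "ay": 0, "az": 0, "gripper": 1},
    {"x": 0, "y": 0, "z": 0, "ax": 0, "ay": 0, "az": 0, "gripper": 1},
    {"x": 0, "y": 0, "z": 0, "ax": 0, "ay": 0, "az": 0, "gripper": 1},
  ],
)

```text
clock: 7.05
position: [0.5699, -0.2088, 0.0713]
ee_rot: [0.063, 0.986, -0.01, 0.156]
ft_force: [1.1, -0.1, -3.3]
grip_width: 0.632
grasp_force: 85.7
```

>>> apply_moves(
  rows=[
    {"x": 0.6, "y": 0, "z": 1.9, "ax": 0, "ay": 0, "az": 0, "gripper": 1},
    {"x": 0.6, "y": 0, "z": 1.9, "ax": 0, "ay": 0, "az": 0, "gripper": 1},
    {"x": 0.6, "y": 0, "z": 1.9, "ax": 0, "ay": 0, "az": 0, "gripper": 1},
    {"x": 0, "y": 0, "z": 0, "ax": 0, "ay": 0, "az": 0, "gripper": 1},
    {"x": 0, "y": 0, "z": 0, "ax": 0, "ay": 0, "az": 0, "gripper": 1},
  ],
)

```text
clock: 7.47
position: [0.5697, -0.2088, 0.065]
ee_rot: [0.063, 0.986, -0.01, 0.156]
ft_force: [0.1, -0.4, -3.2]
grip_width: 0.632
grasp_force: 85.7
```

```bash
python3 -c "
from h import *
tip()"
```

```text
clk 7.47 tip bay mm [-43.3  -1.1   3. ] tilt 17.99 yaw 172.66 F [ 0.2 -0.4 -3.2] T [ 0.02  0.41 -0.02]
```

>>> apply_moves(
  rows=[
    {"x": 0.3, "y": 0.7, "z": 1, "ax": 0, "ay": 0, "az": 0, "gripper": 1},
    {"x": 0.3, "y": 0, "z": 1, "ax": 0, "ay": 0, "az": 0, "gripper": 1},
    {"x": 0, "y": 0, "z": 0, "ax": 0, "ay": 0, "az": 0, "gripper": 1},
    {"x": 0, "y": 0, "z": 0, "ax": 0, "ay": 0, "az": 0, "gripper": 1},
  ],
)

```text
clock: 7.8
position: [0.5699, -0.2081, 0.063]
ee_rot: [0.063, 0.986, -0.01, 0.156]
ft_force: [0.2, 0.5, -1.5]
grip_width: 0.629
grasp_force: 85.7
```

>>> apply_moves(
  rows=[
    {"x": 0.3, "y": 0, "z": 1, "ax": 0, "ay": 0, "az": 0, "gripper": 1},
    {"x": 0, "y": 0, "z": 0, "ax": 0, "ay": 0, "az": 0, "gripper": 1},
    {"x": 0, "y": 0, "z": 0, "ax": 0, "ay": 0, "az": 0, "gripper": 1},
  ],
)

```text
clock: 8.05
position: [0.5701, -0.2082, 0.0621]
ee_rot: [0.063, 0.986, -0.01, 0.156]
ft_force: [0.2, 0.2, -1.3]
grip_width: 0.631
grasp_force: 85.8
```

```bash
python3 -c "
from h import *
tip()"
```

```text
clk 8.05 tip bay mm [-42.9  -0.5   0.1] tilt 18.02 yaw 172.66 F [ 0.2  0.3 -1.3] T [0.05 0.38 0.01]
```

>>> apply_moves(
  rows=[
    {"x": 3.8, "y": 0, "z": -1.2, "ax": 0, "ay": 0, "az": 0, "gripper": 1},
    {"x": 3.8, "y": 0, "z": -1.2, "ax": 0, "ay": 0, "az": 0, "gripper": 1},
    {"x": 3.8, "y": 0, "z": -1.2, "ax": 0, "ay": 0, "az": 0, "gripper": 1},
    {"x": 3.8, "y": 0.2, "z": -1.2, "ax": 0, "ay": 0, "az": 0, "gripper": 1},
    {"x": 0, "y": 0, "z": 0, "ax": 0, "ay": 0, "az": 0, "gripper": 1},
  ],
)

```text
clock: 8.47
position: [0.5532, -0.2059, 0.0617]
ee_rot: [0.063, 0.986, -0.01, 0.156]
ft_force: [-0.6, -0.2, -1.3]
grip_width: 0.633
grasp_force: 85.9
```

```bash
python3 -c "
from h import *
tip()"
```

```text
clk 8.47 tip bay mm [-60.1  -0.4  -0.2] tilt 17.96 yaw 172.65 F [-0.6 -0.2 -1.3] T [ 0.12  0.6  -0.  ]
```

>>> apply_moves(
  rows=[
    {"x": 2, "y": 0, "z": -0.6, "ax": 0, "ay": 0, "az": 0, "gripper": 1},
    {"x": 1.9, "y": 0, "z": -0.6, "ax": 0, "ay": 0, "az": 0, "gripper": 1},
    {"x": 0, "y": 0, "z": 0, "ax": 0, "ay": 0, "az": 0, "gripper": 1},
    {"x": 0, "y": 0, "z": 0, "ax": 0, "ay": 0, "az": 0, "gripper": 1},
  ],
)

```text
clock: 8.8
position: [0.5499, -0.2054, 0.0617]
ee_rot: [0.063, 0.986, -0.01, 0.156]
ft_force: [0.3, 0.1, -0.9]
grip_width: 0.632
grasp_force: 85.9
```

```bash
python3 -c "
from h import *
tip()"
```

```text
clk 8.8 tip bay mm [-63.3  -0.3  -0.3] tilt 17.98 yaw 172.66 F [ 0.2  0.1 -0.9] T [0.05 0.51 0.06]
```

>>> apply_moves(
  rows=[
    {"x": 1.4, "y": 0, "z": -0.5, "ax": 0, "ay": 0, "az": 0, "gripper": 1},
    {"x": 1.4, "y": 0, "z": -0.4, "ax": 0, "ay": 0, "az": 0, "gripper": 1},
    {"x": 0, "y": 0, "z": 0, "ax": 0, "ay": 0, "az": 0, "gripper": 1},
    {"x": 0, "y": 0, "z": 0, "ax": 0, "ay": 0, "az": 0, "gripper": 1},
  ],
)

```text
clock: 9.13
position: [0.5471, -0.205, 0.0618]
ee_rot: [0.063, 0.986, -0.01, 0.156]
ft_force: [-0.2, 0.0, -0.1]
grip_width: 0.638
grasp_force: 85.9
```

>>> apply_moves(
  rows=[
    {"x": 1, "y": 0, "z": -0.3, "ax": 0, "ay": 0, "az": 0, "gripper": 1},
    {"x": 0, "y": 0, "z": 0, "ax": 0, "ay": 0, "az": 0, "gripper": 1},
    {"x": 0, "y": 0, "z": 0, "ax": 0, "ay": 0, "az": 0, "gripper": 1},
  ],
)

```text
clock: 9.38
position: [0.5466, -0.2049, 0.0621]
ee_rot: [0.063, 0.986, -0.01, 0.157]
ft_force: [3.8, 1.1, -1.3]
grip_width: 0.629
grasp_force: 85.9
```

```bash
python3 - <<'E'
from h import *
tip()
from workcell import camera
a=camera("wrist")["color"][:200,130:390];s=camera("side")["color"][120:220,200:310]
cv2.imwrite("pics/m7.png",np.hstack([cv2.resize(a,(390,300)),cv2.resize(s,(390,300),interpolation=cv2.INTER_CUBIC)])[:,:,::-1])
E
```

```text
clk 9.38 tip bay mm [-66.6  -0.3  -0. ] tilt 18.06 yaw 172.66 F [ 3.6  1.5 -1.3] T [ 0.03 -0.3  -0.03]
```

View pics/m7.png

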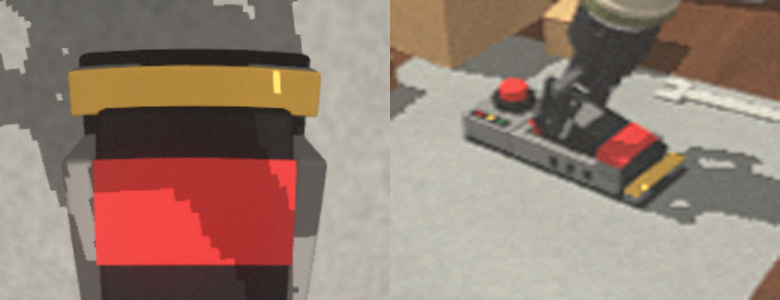

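The wrist and side views show the tongue under the bar and the body touching it (force +3.6 N). Now swing the toe down to about 14°.

```bash
python3 - <<'E'
from h import *
p,R=tip()
p1,R1=tcp(-67.6,0.3,14,-.3);plan(p,R,p1,R1,4,1)
E
```

```text
clk 9.48 tip bay mm [-66.6  -0.2  -0. ] tilt 18.06 yaw 172.67 F [ 2.8  0.2 -1.2] T [ 0.02 -0.37 -0.04]
-0.2,-0.0,1.6,0.0,1.0,0.0
-0.1,-0.1,1.7,0.0,1.0,0.0
-0.2,-0.0,1.6,0.0,1.0,0.0
-0.3,-0.1,1.6,0.0,1.1,0.1
end [ 0.5492 -0.2054  0.0561] [ 10.77 165.71  -1.3 ]
```

>>> apply_moves(
  rows=[
    {"x": -0.2, "y": 0, "z": 1.6, "ax": 0, "ay": 1, "az": 0, "gripper": 1},
    {"x": -0.2, "y": 0, "z": 1.6, "ax": 0, "ay": 1, "az": 0, "gripper": 1},
    {"x": -0.2, "y": 0, "z": 1.6, "ax": 0, "ay": 1, "az": 0, "gripper": 1},
    {"x": 0, "y": 0, "z": 0, "ax": 0, "ay": 0, "az": 0, "gripper": 1},
    {"x": 0, "y": 0, "z": 0, "ax": 0, "ay": 0, "az": 0, "gripper": 1},
  ],
)

```text
clock: 9.9
position: [0.5487, -0.2052, 0.0573]
ee_rot: [0.063, 0.989, -0.008, 0.13]
ft_force: [5.0, -1.3, 0.5]
grip_width: 0.634
grasp_force: 85.9
```

>>> apply_moves(
  rows=[
    {"x": -0.3, "y": 0, "z": 1.6, "ax": 0, "ay": 1, "az": 0, "gripper": 1},
    {"x": 0, "y": 0, "z": 0, "ax": 0, "ay": 0, "az": 0, "gripper": 1},
    {"x": 0, "y": 0, "z": 0, "ax": 0, "ay": 0, "az": 0, "gripper": 1},
  ],
)

```text
clock: 10.15
position: [0.5491, -0.2053, 0.0559]
ee_rot: [0.063, 0.99, -0.008, 0.122]
ft_force: [5.9, 0.7, -0.0]
grip_width: 0.633
grasp_force: 85.9
```

```bash
python3 -c "
from h import *
tip()"
```

```text
clk 10.15 tip bay mm [-67.7  -0.3   0.1] tilt 14.02 yaw 172.67 F [ 5.8  1.5 -0. ] T [-0.09 -0.92 -0.05]
```

>>> apply_moves(
  rows=[
    {"x": 0, "y": 0, "z": 0, "ax": 0, "ay": 0, "az": 0, "gripper": 0.3},
    {"x": 0, "y": 0, "z": 0, "ax": 0, "ay": 0, "az": 0, "gripper": 0.2},
    {"x": 0, "y": 0, "z": 0, "ax": 0, "ay": 0, "az": 0, "gripper": 0.1},
    {"x": 0, "y": 0, "z": 0, "ax": 0, "ay": 0, "az": 0, "gripper": 0.1},
    {"x": 0, "y": 0, "z": 0, "ax": 0, "ay": 0, "az": 0, "gripper": 0.1},
  ],
)

```text
clock: 10.57
position: [0.5484, -0.2053, 0.0557]
ee_rot: [0.064, 0.991, -0.008, 0.121]
ft_force: [1.0, -0.1, -0.6]
grip_width: 0.899
grasp_force: 0.0
```

>>> apply_moves(
  rows=[
    {"x": 0, "y": 0, "z": -10, "ax": 0, "ay": 0, "az": 0, "gripper": 0.1},
    {"x": 0, "y": 0, "z": -25, "ax": 0, "ay": 0, "az": 0, "gripper": 0.1},
    {"x": 0, "y": 0, "z": -30, "ax": 0, "ay": 2, "az": 0, "gripper": 0.1},
    {"x": 0, "y": 0, "z": -25, "ax": 0, "ay": 6, "az": 0, "gripper": 1},
    {"x": -10, "y": 0, "z": 0, "ax": 0, "ay": 6, "az": 0, "gripper": 1},
  ],
)

```text
clock: 10.98
position: [0.5375, -0.2054, 0.1514]
ee_rot: [0.065, 0.998, -0.003, 0.001]
ft_force: [2.4, -0.0, 1.3]
grip_width: 0.634
grasp_force: 0.0
```

>>> apply_moves(
  rows=[
    {"x": -20, "y": 0, "z": 0, "ax": 0, "ay": 0, "az": 0, "gripper": 1},
    {"x": 0, "y": 0, "z": 0, "ax": 0, "ay": 0, "az": 0, "gripper": 1},
    {"x": 0, "y": 0, "z": 0, "ax": 0, "ay": 0, "az": 0, "gripper": 1},
    {"x": 0, "y": 0, "z": 0, "ax": 0, "ay": 0, "az": 0, "gripper": 1},
  ],
)

```text
clock: 11.32
position: [0.5571, -0.2061, 0.1445]
ee_rot: [0.064, 0.998, 0.0, -0.0]
ft_force: [-1.0, 0.2, -0.2]
grip_width: 0.044
grasp_force: 0.0
```

```bash
python3 - <<'E'
from h import *
from workcell import *
o=get_obs();R=Ro.from_quat(o["ee_rot"]);print(o["clock"],o["position"],R.as_matrix().round(3))
t=CO+RC.apply(np.array([46,0,60])/1e3);print("target above toe",t,"delta tool",R.inv().apply(t+[0,0,.011]-o["position"])*1e3)
a=camera("wrist")["color"][:260,100:420];s=camera("side")["color"][120:220,200:310]
cv2.imwrite("pics/m8.png",np.hstack([cv2.resize(a,(400,325)),cv2.resize(s,(390,325),interpolation=cv2.INTER_CUBIC)])[:,:,::-1])
E
```

```text
11.3167 [ 0.55712511 -0.20611194  0.14446216] [[-0.992  0.127 -0.   ]
 [ 0.127  0.992  0.   ]
 [ 0.     0.    -1.   ]]
target above toe [ 0.57151687 -0.2080246   0.068     ] delta tool [-14.54725851  -0.07113478  65.4556964 ]
```

View pics/m8.png

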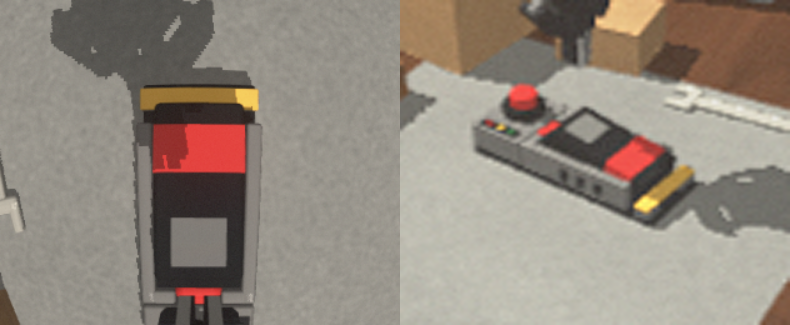

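The pack rests on the latch with the tongue under the bar (side view: toe raised, label at (588,125)). Next: closed fingers press the toe down gently.

>>> apply_moves(
  rows=[
    {"x": -4, "y": 0, "z": 25, "ax": 0, "ay": 0, "az": 0, "gripper": 1},
    {"x": -3.5, "y": 0, "z": 25, "ax": 0, "ay": 0, "az": 0, "gripper": 1},
    {"x": 0, "y": 0, "z": 10, "ax": 0, "ay": 0, "az": 0, "gripper": 1},
    {"x": 0, "y": 0, "z": 0, "ax": 0, "ay": 0, "az": 0, "gripper": 1},
    {"x": 0, "y": 0, "z": 0, "ax": 0, "ay": 0, "az": 0, "gripper": 1},
  ],
)

```text
clock: 11.83
position: [0.5647, -0.2073, 0.0848]
ee_rot: [0.064, 0.998, 0.0, -0.0]
ft_force: [-0.1, 0.7, 0.5]
grip_width: -0.003
grasp_force: 0.0
```

>>> apply_moves(
  rows=[
    {"x": 0, "y": 0, "z": 1.5, "ax": 0, "ay": 0, "az": 0, "gripper": 1},
    {"x": 0, "y": 0, "z": 1.5, "ax": 0, "ay": 0, "az": 0, "gripper": 1},
    {"x": 0, "y": 0, "z": 1.5, "ax": 0, "ay": 0, "az": 0, "gripper": 1},
    {"x": 0, "y": 0, "z": 1.5, "ax": 0, "ay": 0, "az": 0, "gripper": 1},
    {"x": 0, "y": 0, "z": 1.5, "ax": 0, "ay": 0, "az": 0, "gripper": 1},
  ],
)

```text
clock: 12.25
position: [0.5654, -0.2074, 0.0772]
ee_rot: [0.064, 0.998, -0.0, 0.0]
ft_force: [-0.0, -0.3, -0.1]
grip_width: -0.004
grasp_force: 0.0
```

>>> apply_moves(
  rows=[
    {"x": 0, "y": 0, "z": 1, "ax": 0, "ay": 0, "az": 0, "gripper": 1},
    {"x": 0, "y": 0, "z": 1, "ax": 0, "ay": 0, "az": 0, "gripper": 1},
    {"x": 0, "y": 0, "z": 1, "ax": 0, "ay": 0, "az": 0, "gripper": 1},
    {"x": 0, "y": 0, "z": 1, "ax": 0, "ay": 0, "az": 0, "gripper": 1},
    {"x": 0, "y": 0, "z": 0, "ax": 0, "ay": 0, "az": 0, "gripper": 1},
  ],
)

```text
clock: 12.67
position: [0.5653, -0.2074, 0.0729]
ee_rot: [0.064, 0.998, -0.0, 0.0]
ft_force: [-0.5, -0.5, 1.5]
grip_width: -0.001
grasp_force: 0.4
```

>>> apply_moves(
  rows=[
    {"x": 0, "y": 0, "z": 1, "ax": 0, "ay": 0, "az": 0, "gripper": 1},
    {"x": 0, "y": 0, "z": 1, "ax": 0, "ay": 0, "az": 0, "gripper": 1},
    {"x": 0, "y": 0, "z": 1, "ax": 0, "ay": 0, "az": 0, "gripper": 1},
    {"x": 0, "y": 0, "z": 1, "ax": 0, "ay": 0, "az": 0, "gripper": 1},
    {"x": 0, "y": 0, "z": 1, "ax": 0, "ay": 0, "az": 0, "gripper": 1},
  ],
)

```text
clock: 13.08
position: [0.5654, -0.2073, 0.068]
ee_rot: [0.064, 0.998, -0.0, 0.0]
ft_force: [0.7, -0.6, 1.9]
grip_width: 0.003
grasp_force: 0.7
```

>>> apply_moves(
  rows=[
    {"x": 0, "y": 0, "z": 1, "ax": 0, "ay": 0, "az": 0, "gripper": 1},
    {"x": 0, "y": 0, "z": 1, "ax": 0, "ay": 0, "az": 0, "gripper": 1},
    {"x": 0, "y": 0, "z": 1, "ax": 0, "ay": 0, "az": 0, "gripper": 1},
    {"x": 0, "y": 0, "z": 1, "ax": 0, "ay": 0, "az": 0, "gripper": 1},
    {"x": 0, "y": 0, "z": 1, "ax": 0, "ay": 0, "az": 0, "gripper": 1},
  ],
)

```text
clock: 13.5
position: [0.5651, -0.2073, 0.0627]
ee_rot: [0.064, 0.998, -0.0, -0.0]
ft_force: [0.0, 0.4, 1.1]
grip_width: -0.005
grasp_force: 0.5
```

>>> apply_moves(
  rows=[
    {"x": 0, "y": 0, "z": 1, "ax": 0, "ay": 0, "az": 0, "gripper": 1},
    {"x": 0, "y": 0, "z": 1, "ax": 0, "ay": 0, "az": 0, "gripper": 1},
    {"x": 0, "y": 0, "z": 1, "ax": 0, "ay": 0, "az": 0, "gripper": 1},
    {"x": 0, "y": 0, "z": 1, "ax": 0, "ay": 0, "az": 0, "gripper": 1},
    {"x": 0, "y": 0, "z": 1, "ax": 0, "ay": 0, "az": 0, "gripper": 1},
  ],
)

```text
clock: 13.92
position: [0.5652, -0.2074, 0.0578]
ee_rot: [0.064, 0.998, -0.0, -0.0]
ft_force: [-0.1, 0.3, 1.5]
grip_width: -0.001
grasp_force: 0.1
```

>>> apply_moves(
  rows=[
    {"x": 0, "y": 0, "z": 1, "ax": 0, "ay": 0, "az": 0, "gripper": 1},
    {"x": 0, "y": 0, "z": 1, "ax": 0, "ay": 0, "az": 0, "gripper": 1},
    {"x": 0, "y": 0, "z": 1, "ax": 0, "ay": 0, "az": 0, "gripper": 1},
    {"x": 0, "y": 0, "z": 1, "ax": 0, "ay": 0, "az": 0, "gripper": 1},
    {"x": 0, "y": 0, "z": 0, "ax": 0, "ay": 0, "az": 0, "gripper": 1},
  ],
)

```text
clock: 14.33
position: [0.565, -0.2073, 0.0536]
ee_rot: [0.064, 0.998, -0.0, -0.0]
ft_force: [0.6, 0.7, 0.0]
grip_width: -0.002
grasp_force: 0.0
```

```bash
python3 - <<'E'
from h import *
from workcell import *
o=get_obs();print(o["clock"],o["position"],o["ft_force"],RC.inv().apply(o["position"]-CO)*1e3)
a=camera("top")["color"][110:230,260:380];s=camera("side")["color"][135:205,210:300]
cv2.imwrite("pics/m9.png",np.hstack([cv2.resize(a,(390,390)),cv2.resize(s,(400,390),interpolation=cv2.INTER_CUBIC)])[:,:,::-1])
E
```

```text
14.3333 [ 0.56502422 -0.20732696  0.05361164] [0.55813501 0.70095456 0.02884441] [39.47156774 -0.14439816 45.61163865]
```

>>> apply_moves(
  rows=[
    {"x": 0, "y": 0, "z": 1, "ax": 0, "ay": 0, "az": 0, "gripper": 1},
    {"x": 0, "y": 0, "z": 1, "ax": 0, "ay": 0, "az": 0, "gripper": 1},
    {"x": 0, "y": 0, "z": 0, "ax": 0, "ay": 0, "az": 0, "gripper": 1},
  ],
)

```text
clock: 14.68
position: [0.5651, -0.2073, 0.0517]
ee_rot: [0.064, 0.998, -0.0, -0.0]
ft_force: [-0.2, 0.4, -0.1]
grip_width: -0.004
grasp_force: 0.0
```

>>> apply_moves(
  rows=[
    {"x": 0, "y": 0, "z": 0.5, "ax": 0, "ay": 0, "az": 0, "gripper": 1},
    {"x": 0, "y": 0, "z": 0.5, "ax": 0, "ay": 0, "az": 0, "gripper": 1},
    {"x": 0, "y": 0, "z": 0, "ax": 0, "ay": 0, "az": 0, "gripper": 1},
  ],
)

```text
clock: 14.93
position: [0.5652, -0.2074, 0.0512]
ee_rot: [0.064, 0.998, -0.0, 0.0]
ft_force: [-2.4, 1.1, 2.2]
grip_width: -0.001
grasp_force: 1.9
```

View pics/m9.png

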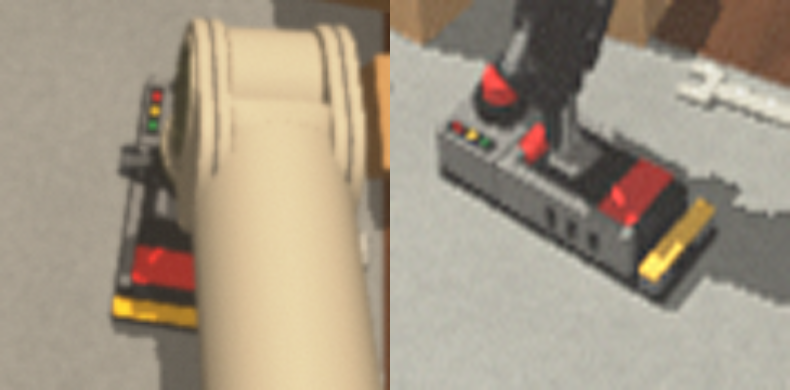

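The side view shows the pack lying level in the bay, with contact exactly at flush height. I'll press lightly to confirm.

>>> apply_moves(
  rows=[
    {"x": 0, "y": 0, "z": 0.5, "ax": 0, "ay": 0, "az": 0, "gripper": 1},
    {"x": 0, "y": 0, "z": 0.5, "ax": 0, "ay": 0, "az": 0, "gripper": 1},
    {"x": 0, "y": 0, "z": 0, "ax": 0, "ay": 0, "az": 0, "gripper": 1},
  ],
)

```text
clock: 15.18
position: [0.5653, -0.2074, 0.0511]
ee_rot: [0.064, 0.998, -0.0, 0.0]
ft_force: [-5.8, 1.6, 13.1]
grip_width: -0.002
grasp_force: 6.8
```

>>> apply_moves(
  rows=[
    {"x": 0, "y": 0, "z": 0.5, "ax": 0, "ay": 0, "az": 0, "gripper": 1},
    {"x": 0, "y": 0, "z": 0, "ax": 0, "ay": 0, "az": 0, "gripper": 1},
    {"x": 0, "y": 0, "z": 0, "ax": 0, "ay": 0, "az": 0, "gripper": 1},
  ],
)

```text
clock: 15.43
position: [0.5654, -0.2074, 0.0511]
ee_rot: [0.064, 0.998, -0.001, 0.0]
ft_force: [-7.8, 0.4, 17.7]
grip_width: -0.0
grasp_force: 9.0
```

>>> apply_moves(
  rows=[
    {"x": 0, "y": 0, "z": -10, "ax": 0, "ay": 0, "az": 0, "gripper": 1},
    {"x": 0, "y": 0, "z": -20, "ax": 0, "ay": 0, "az": 0, "gripper": 1},
    {"x": 0, "y": 0, "z": -25, "ax": 0, "ay": 0, "az": 0, "gripper": 1},
    {"x": -20, "y": -2, "z": 0, "ax": 0, "ay": 0, "az": 0, "gripper": 1},
    {"x": -20, "y": -2, "z": 0, "ax": 0, "ay": 0, "az": 0, "gripper": 1},
  ],
)

```text
clock: 15.85
position: [0.6055, -0.2172, 0.1068]
ee_rot: [0.064, 0.998, -0.001, 0.002]
ft_force: [0.2, -0.1, -0.1]
grip_width: -0.001
grasp_force: 0.0
```

>>> apply_moves(
  rows=[
    {"x": -24, "y": -2, "z": 0, "ax": 0, "ay": 0, "az": 0, "gripper": 1},
    {"x": 0, "y": 0, "z": 0, "ax": 0, "ay": 0, "az": 0, "gripper": 1},
    {"x": 0, "y": 0, "z": 0, "ax": 0, "ay": 0, "az": 0, "gripper": 1},
    {"x": 0, "y": 0, "z": 0, "ax": 0, "ay": 0, "az": 0, "gripper": 1},
  ],
)

```text
clock: 16.18
position: [0.6275, -0.2212, 0.1042]
ee_rot: [0.064, 0.998, 0.0, -0.0]
ft_force: [-0.1, 0.8, -0.3]
grip_width: -0.003
grasp_force: 0.0
```

```bash
python3 - <<'E'
from h import *
from workcell import *
o=get_obs();print(o["clock"],o["position"],o["ft_force"],RC.inv().apply(o["position"]-CO)*1e3)
a=camera("wrist")["color"][:300,90:430];s=camera("side")["color"][135:205,210:300]
cv2.imwrite("pics/m10.png",np.hstack([cv2.resize(a,(440,388)),cv2.resize(s,(350,388),interpolation=cv2.INTER_CUBIC)])[:,:,::-1])
E
```

```text
16.1833 [ 0.62746205 -0.22115922  0.10420777] [-0.09744547  0.78054925 -0.33847576] [103.17090232  -5.819733    96.20777018]
```

View pics/m10.png

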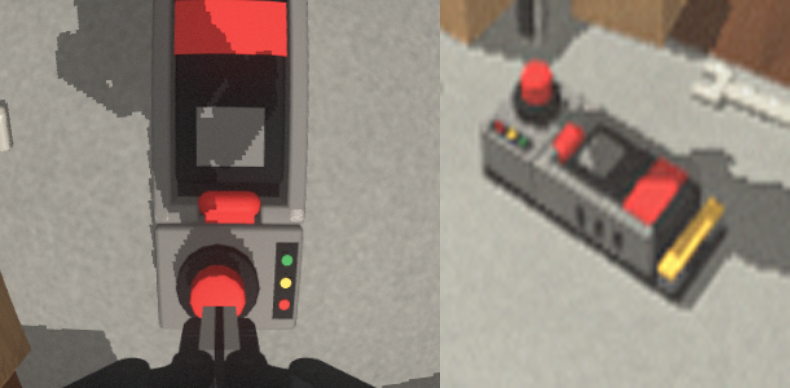

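The pack is flush with the latch out over its ledge, and the fingers stand over the plunger. Pressing the plunger now.

>>> apply_moves(
  rows=[
    {"x": 0, "y": 0, "z": 12, "ax": 0, "ay": 0, "az": 0, "gripper": 1},
    {"x": 0, "y": 0, "z": 10, "ax": 0, "ay": 0, "az": 0, "gripper": 1},
    {"x": 0, "y": 0, "z": 2, "ax": 0, "ay": 0, "az": 0, "gripper": 1},
    {"x": 0, "y": 0, "z": 2, "ax": 0, "ay": 0, "az": 0, "gripper": 1},
    {"x": 0, "y": 0, "z": 2, "ax": 0, "ay": 0, "az": 0, "gripper": 1},
  ],
)

```text
clock: 16.7
position: [0.6276, -0.2215, 0.0761]
ee_rot: [0.064, 0.998, -0.0, -0.0]
ft_force: [-1.6, 0.1, 3.4]
grip_width: 0.001
grasp_force: 1.4
```

>>> apply_moves(
  rows=[
    {"x": 0, "y": 0, "z": 1.5, "ax": 0, "ay": 0, "az": 0, "gripper": 1},
    {"x": 0, "y": 0, "z": 1.5, "ax": 0, "ay": 0, "az": 0, "gripper": 1},
    {"x": 0, "y": 0, "z": 1.5, "ax": 0, "ay": 0, "az": 0, "gripper": 1},
    {"x": 0, "y": 0, "z": 1.5, "ax": 0, "ay": 0, "az": 0, "gripper": 1},
    {"x": 0, "y": 0, "z": 1, "ax": 0, "ay": 0, "az": 0, "gripper": 1},
  ],
)

```text
clock: 17.12
position: [0.628, -0.2215, 0.0697]
ee_rot: [0.064, 0.998, -0.0, 0.0]
ft_force: [-3.8, 0.5, 6.3]
grip_width: -0.001
grasp_force: 3.2
```

>>> apply_moves(
  rows=[
    {"x": 0, "y": 0, "z": 0.7, "ax": 0, "ay": 0, "az": 0, "gripper": 1},
    {"x": 0, "y": 0, "z": 0.5, "ax": 0, "ay": 0, "az": 0, "gripper": 1},
    {"x": 0, "y": 0, "z": 0, "ax": 0, "ay": 0, "az": 0, "gripper": 1},
    {"x": 0, "y": 0, "z": 0, "ax": 0, "ay": 0, "az": 0, "gripper": 1},
  ],
)

```text
clock: 17.45
position: [0.628, -0.2215, 0.0688]
ee_rot: [0.064, 0.998, -0.0, 0.0]
ft_force: [-5.0, 0.2, 6.0]
grip_width: -0.003
grasp_force: 3.5
```

>>> apply_moves(
  rows=[
    {"x": 0, "y": 0, "z": 0.8, "ax": 0, "ay": 0, "az": 0, "gripper": 1},
    {"x": 0, "y": 0, "z": 0.8, "ax": 0, "ay": 0, "az": 0, "gripper": 1},
    {"x": 0, "y": 0, "z": 0.5, "ax": 0, "ay": 0, "az": 0, "gripper": 1},
    {"x": 0, "y": 0, "z": 0, "ax": 0, "ay": 0, "az": 0, "gripper": 1},
  ],
)

```text
clock: 17.78
position: [0.6281, -0.2215, 0.0672]
ee_rot: [0.064, 0.998, -0.0, 0.0]
ft_force: [-6.6, 1.6, 10.7]
grip_width: -0.007
grasp_force: 5.4
```

>>> apply_moves(
  rows=[
    {"x": 0, "y": 0, "z": 0.5, "ax": 0, "ay": 0, "az": 0, "gripper": 1},
    {"x": 0, "y": 0, "z": 0.5, "ax": 0, "ay": 0, "az": 0, "gripper": 1},
    {"x": 0, "y": 0, "z": 0, "ax": 0, "ay": 0, "az": 0, "gripper": 1},
    {"x": 0, "y": 0, "z": 0, "ax": 0, "ay": 0, "az": 0, "gripper": 1},
  ],
)

```text
clock: 18.12
position: [0.6281, -0.2215, 0.0671]
ee_rot: [0.064, 0.998, -0.0, 0.0]
ft_force: [-9.8, 2.2, 18.6]
grip_width: 0.0
grasp_force: 9.0
```

The plunger is at its stop (z no longer changes, 18.6 N). Now lift away and check the result.

>>> apply_moves(
  rows=[
    {"x": 0, "y": 0, "z": -5, "ax": 0, "ay": 0, "az": 0, "gripper": 1},
    {"x": 0, "y": 0, "z": -15, "ax": 0, "ay": 0, "az": 0, "gripper": 1},
    {"x": 0, "y": 0, "z": -30, "ax": 0, "ay": 0, "az": 0, "gripper": 1},
    {"x": 0, "y": 0, "z": -35, "ax": 0, "ay": 0, "az": 0, "gripper": 1},
    {"x": 0, "y": 0, "z": -35, "ax": 0, "ay": 0, "az": 0, "gripper": 1},
  ],
)

```text
clock: 18.53
position: [0.6277, -0.2212, 0.1867]
ee_rot: [0.064, 0.998, 0.0, -0.0]
ft_force: [0.5, -0.4, 0.2]
grip_width: 0.001
grasp_force: 0.0
```

>>> apply_moves(
  rows=[
    {"x": 0, "y": 0, "z": -10, "ax": 0, "ay": 0, "az": 0, "gripper": 1},
    {"x": 0, "y": 0, "z": 0, "ax": 0, "ay": 0, "az": 0, "gripper": 1},
    {"x": 0, "y": 0, "z": 0, "ax": 0, "ay": 0, "az": 0, "gripper": 1},
    {"x": 0, "y": 0, "z": 0, "ax": 0, "ay": 0, "az": 0, "gripper": 1},
  ],
)

```text
clock: 18.87
position: [0.6274, -0.2214, 0.194]
ee_rot: [0.064, 0.998, 0.0, -0.001]
ft_force: [-0.6, 0.5, -0.2]
grip_width: -0.003
grasp_force: 0.0
```

```bash
python3 - <<'E'
from h import *;import pickle
from workcell import *
c=camera("wrist");s=camera("side");s0=pickle.load(open("c0.pkl","rb"))["side"]
for a,ce,p in blobs(mask(c,*RED),80): print("red",a,ce.round(1),"bay@40:",(RC.inv().apply(cast(c,ce,.04,True)[0]-CO)*1e3).round(1))
for q,n in((s0,"before"),(s,"after")):
    print(n,[(a,ce.round(1).tolist()) for a,ce,p in blobs(mask(q,*RED),20) if 200<ce[0]<310 and 130<ce[1]<210])
E
```

```text
red 1828 [265.5  47.3] bay@40: [-30.4  -0.3  32. ]
red 533 [264.8 144.3] bay@40: [63.8 -0.7 32. ]
red 750 [258.5 190.5] bay@40: [110.1  -6.8  32. ]
before [(np.int32(46), [234.1, 149.6]), (np.int32(28), [242.8, 159.9])]
after [(np.int32(48), [234.2, 149.5]), (np.int32(27), [242.8, 159.8]), (np.int32(98), [264.5, 169.1])]
```

Band at bay x = -30.4 mm, as expected for a seated pack. The plunger and latch are back where they began. Handing in.

```bash
python3 -c "
from workcell import *
print(hand_in())"
```

```text
the job is handed in; nothing more can be done
None
```

I loaded the red-banded pack flush into the small charger with the latch over its ledge, pushed the plunger to its stop and let it spring back up, touched nothing else, and handed in at about 19 s; no verdict came back.

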